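# Snap the hairpin clip onto the channel pin

### The arm

A 6-joint arm with a two-finger parallel gripper is mounted at the origin on the work surface. World frame = base frame: x ahead of the robot, y to its left, z up, the work surface at z = 0. Lengths are in m, angles in rad, forces in N, time in s.
With the tool pointing down it reaches from about 0.25 to 0.725 m from the base axis. Payload 4 kg.
Tool frame: the origin (TCP) lies midway between the tips of the shut fingers; the grasp point (between the pads) lies 19 mm behind it; z points along the fingers, y is the direction in which the jaws open and shut (so a half turn about z gives the same grasp; the last joint's range is limited). The gripper opens to 85 mm and grips with 20 to 120 N. Pads are 22 mm wide; open, the fingers measure 114 mm over their backs; the gripper's body (76 mm by 85 mm) begins 54 mm behind the grasp point. The pads swing forward as they close: fully open they stand 13 mm farther back than shut.
Start: joints at [-1.107, 0.241, 0.005, 1.335, 0, 1.571], TCP at [0.224, -0.447, 0.231] pointing down, gripper open.
Joint ranges: [-2.72, 2.72], [-1.05, 1.87], [-1.09, 1.28], [-1.99, 2.15], [-1.42, 1.44], [-3.14, 3.14]. Speed limits (rad/s): [2.79, 2.79, 3.14, 3.14, 3.14, 3.14].

### API

Orientations are given as a unit quaternion [x, y, z, w].
In Python, from workcell import bot gives the robot as it stands.
- The arm moves only by the shell command python3 -m inch 'ROWS'. ROWS is JSON, a list of rows, each a list of 5 numbers: the shift along the tool's x, y, z scaled (see below), then the turn about the tool's z scaled (see below), then the closure, from 0 (fully open) to 1 (shut). A call has 1 to 10 rows; each row is the pose to reach, as a shift and turn from the pose commanded when the call began, along the tool's axes at that moment; what a row does not reach only later rows make up. The controller multiplies each number of a shift by 100 cm and each number of a turn by 120 degrees. A row lasts 1/8 s, in which the tool goes at most 62.5 mm and 10.7 degrees, less where a joint would pass 70% of its speed; a pose out of reach is approached as far as the arm can. A call with a number of a shift or a turn outside -1 to 1 is refused whole. A call with a gripper value outside its range is refused whole. The fingers move at their own pace and stop on an object; the grip force is fixed at half the most. Time passes only in rows, so rows that repeat a pose let the fingers close. It gives the time, the measured TCP pose, the force and the opening at its end, in the units of the state.
- bot.get_obs(): the state, without advancing time (a new reading comes with each control period).
- bot.camera(name): name is "scene" or "top" or "wrist"; returns the picture (384x512x3 uint8, red, green, blue); there is no depth.
- bot.calibration(name): a dict with "intrinsics" (3x3 intrinsics, pixels), "k1" (the pictures are not rectified: a ray, as slopes to the right and down, at radius r is drawn at 1 + k1 r^2 times it, then the intrinsics apply), "xyz" and "attitude" of the camera in the world; the wrist camera has in their place "tool_from_camera" (4x4, takes a point from camera to tool coordinates, whose origin is the TCP and whose axes are the flange's). Camera axes: x right, y down, z forward; pixel columns grow to the right and rows downward; lengths in m; the calibration is good to about 2 mm. A picture is of the moment at which its call begins: read the wrist's pose just before it. calibration takes no time and is no camera call.
- bot.job_done(): hands the job in, once; it reports no verdict.
Trained networks look in the newest picture that a camera, given by its name, has taken for a name from the list of things; names that differ only in an ending like _2 or _b are one class to them, and where a whole thing is asked for, a point or a joint stands for the part that bears it (a point fixed in the world has none). Each returns a list of dicts, best first, with "score" (0 to 1); they miss things now and then, are a little off and sometimes report something else, mostly with a low value. They report only what shows in the picture. A call takes as long as a camera call. They do not tell look-alikes from the thing itself.
- bot.masks_of(camera, target): "pixels" (384x512 bool, what is visible of it) and "extent" ([left, top, width, height] as shares, 0 to 1, of the picture: columns of its width, rows of its height, round what is visible of it).
- bot.spot_point(camera, target): "point" ([column, row] as shares, 0 to 1, of the picture: columns of its width, rows of its height: a listed point, or the origin of a listed thing).
The state is a dict: "clock": time; "joint_pos": joint angles; "joint_vel": joint speeds; "tau": joint torques, N m; "eef_pos": TCP position; "tool_rot": TCP orientation; "ft_force": force on the tool from outside, world axes, zero at the start; "ft_torque": the same for the moment, N m; "grip_width": finger opening in m.
Only numpy, scipy, OpenCV 4.12 (cv2) and the standard library are available. Lean on these libraries where they do the work, as an engineer would, in place of code of your own. Each camera call takes 0.05 s, during which the arm holds its last target.

### The job

Lock the pin that stands up between the two ears on the galvanised channel: pick up the larger of the two hairpin clips and push it level, along the channel, onto the pin's neck between collar and head until it snaps fully home, with the neck against the clip's stop. The pin slides loosely in a slot before it takes any load, so feel for the snap and never press on it with more than about 15 N. Then let go, and leave the small clip, the pliers and the carton where they are.

Things in the scene. Friction and masses are not known exactly. Their poses are not given: they have to be found in the camera images.
- channel: offcut of galvanised steel channel, open side down, fixed to the bench: 70 mm wide (its x), 200 mm long (its y), 40 mm high; on top a dark 3 mm plate, 62 x 120 mm, with two upright ears 30 mm long (along y) that rise to 76 mm above the bench on either side, 46 mm apart inside (x = -23 and +23 mm). Origin on the bench under its middle; z up. The pin stands between the ears
- pin: upright round steel pin. Origin on its axis, on the sheet plate, 43 mm above the bench; z up. Going up: washer 34 mm across to 2 mm, collar 28 mm across from 2 to 13 mm, neck 16 mm across from 13 to 30 mm, head 21 mm across from 30 to 39 mm. It cannot lift or turn
- pin_neck (a point): middle of the pin's neck, on its axis, 64.5 mm above the bench and midway between the ears (x = 0 of the channel), up to 16 mm from the channel's middle in y. The pin stands in a hidden slot along the channel's y: pressed that way with 1 to 2 N it slides, by anything from nothing to 22 mm (different each time), until it meets the slot's end; across, in x, it is rigid
- clip: the large hairpin clip of upright spring-steel strip 12 mm high, 3 mm thick, 94 mm long, lying flat on the bench, about 100 g. Origin: underside, middle of its rigid bow; x out of the open mouth, z up. The bow's two parallel straight sides run from x = -14 to +16 mm, 25 mm over their outsides: grip there, across y. Its round rear end reaches x = -27 mm
- clip_seat (a point): centre of the clip's pocket for the neck: 48 mm ahead (x) of the clip's origin, 6 mm above its underside. It lies on the pin's axis when the clip is home. A rigid tongue from the rear of the clip ends in a flat stop 8 mm behind this point; the neck then rests against it and further pushing meets no give
- clip_waist (a point): the 11 mm narrow waist between the two spring legs, 54 mm ahead of the clip's origin; the legs flare to a mouth 26 mm wide inside, at x = 67 mm. The 16 mm neck, entering at the mouth, forces the waist open (roughly 6 to 12 N of push) and snaps suddenly into the pocket behind. The ears leave room for the clip only along the channel, from either end
- small_clip: bystander: a rigid hairpin clip of the same shape at 0.6 times the size (55 mm long, 7 mm high), too small for this pin. Origin on its underside in the middle of its bow, x out of the mouth
- pliers: bystander: pliers with black grips lying on the bench, about 165 mm long. Origin at the joint, jaws to +x
- carton: bystander: open cardboard carton of rivets, 140 x 100 x 80 mm, heavy, fixed. Origin under its middle
There are look-alikes about, which are no part of the job. Leave any yellow look-alike of the clip alone.

How it is judged:
On the way, in this order (a step that is already met when the one before it is completed fails the run):
1. the large clip is lifted off the bench in the fingers (height (world z) of clip above 0.03 m and contact force between the fingers and clip above 1 N), for 0.2 s.
2. the pin's neck has reached the clip's waist from the mouth, at the height of the neck (x of pin_neck in the frame of clip between 0.053 and 0.068 m and y of pin_neck in the frame of clip between -0.006 and 0.006 m and z of clip_seat in the frame of pin between 0.016 and 0.027 m), for 0.05 s.
At the end, for the whole second after the job is handed in: The large clip is home on the pin's neck: the centre of its pocket within 3 mm of the pin's axis, level within 0.25 rad, its middle 16 to 27 mm above the sheet plate (between collar and head), at rest and released (horizontal distance between clip_seat and pin_neck below 0.003 m and z of clip_seat in the frame of pin between 0.016 and 0.027 m and angle between clip's own z axis and vertical below 0.25 rad and linear speed of clip below 0.02 m/s and contact force between the fingers and clip below 0.1 N); the robot touches nothing.
It fails at once if the clip is pressed on the pin, or the pin otherwise pushed, with more than 25 N (contact force between any of clip, the arm, the fingers and pin above 25 N).
It fails at once if the small clip is moved by more than 20 mm (distance of small_clip from where it was at the start of the episode above 0.02 m).
It fails at once if the pliers are moved by more than 20 mm (distance of pliers from where it was at the start of the episode above 0.02 m).
It fails at once if the carton is struck with more than 15 N (contact force between any of the arm, the fingers and carton above 15 N).
It also fails if it takes over 42 s, if anything falls off the work surface, if the arm or the gripper's body presses on something with over 40 N, if the wrist force passes 120 N, or if a joint passes its speed limit or range.

## Working session

There is one attempt and no reset: what is moved stays moved. The work goes in short steps, Python scripts to look and compute and a shell command to move; the robot and the scene stay as the last step left them, time stands still between calls to the robot, and variables do not carry over. Pictures are saved under pics/ and viewed, and the job is handed in when it is done.

```bash
ls; mkdir -p pics
cat > h.py <<'E'
import numpy as np,cv2
from scipy.spatial.transform import Rotation as R
from workcell import bot
def rays(name,pts,obs=None):
    c=bot.calibration(name);K=np.array(c["intrinsics"]);k=c["k1"]
    p=np.array(pts,float).reshape(-1,2)
    u=cv2.undistortPoints(p[:,None],K,np.array([k,0,0,0.]))[:,0]
    d=np.c_[u,np.ones(len(u))]
    if name=="wrist":
        T=np.array(c["tool_from_camera"]);o=obs or bot.get_obs()
        Rt=R.from_quat(o["tool_rot"]).as_matrix()
        return np.array(o["eef_pos"])+Rt@T[:3,3], d@(Rt@T[:3,:3]).T
    a=np.array(c["attitude"],float)
    M=a if a.shape==(3,3) else R.from_quat(a).as_matrix()
    return np.array(c["xyz"]), d@M.T
def atz(name,pts,z,obs=None):
    o,d=rays(name,pts,obs); t=(z-o[2])/d[:,2]; return o+d*t[:,None]
def px(s): return [s[0]*512,s[1]*384]
def save(im,f): cv2.imwrite("pics/"+f,cv2.cvtColor(im,cv2.COLOR_RGB2BGR))
E
python3 - <<'E'
from h import *
o=bot.get_obs();print(o)
for n in("scene","top","wrist"):
    c=bot.calibration(n);print(n,c)
    save(bot.camera(n),n+"0.png")
for n in("top","scene"):
  for t in("clip","small_clip","pin_neck","channel","pliers","carton","clip_seat"):
    for r in bot.spot_point(n,t):
        p=px(r["point"]);print(n,t,round(r["score"],2),np.round(p,1),atz(n,[p],{"pin_neck":.0645,"clip_seat":.006}.get(t,0)).round(4))
E
```

```text
pics
{'clock': 0.0, 'joint_pos': array([-1.10699077e+00,  2.41425170e-01,  3.72966495e-03,  1.33520725e+00,
        5.54272433e-05,  1.57082183e+00]), 'joint_vel': array([-0.00049591, -0.00054264, -0.00049204,  0.00172936,  0.00030205,
       -0.0008445 ]), 'tau': array([ 1.23341200e-03, -3.72318935e+01,  2.52407849e+01,  1.70919159e-02,
        1.73154717e-04,  2.73589983e-06]), 'eef_pos': array([ 0.22340937, -0.44660476,  0.23040895]), 'tool_rot': array([ 9.73233239e-01,  2.29817216e-01, -2.15101454e-04, -1.03138742e-03]), 'ft_force': array([ 0.27715904, -0.28379289,  0.83616676]), 'ft_torque': array([-0.01687669,  0.00586519,  0.02341558]), 'grip_width': 0.08554362077712967}
scene {'intrinsics': array([[485.73434248,   0.        , 247.05732534],
       [  0.        , 485.73434248, 193.73146246],
       [  0.        ,   0.        ,   1.        ]]), 'k1': 0.04008248003246157, 'xyz': array([0.94966022, 0.39865847, 0.86216355]), 'attitude': array([ 0.44250755,  0.85448662, -0.24121024, -0.12592583])}
top {'intrinsics': array([[496.30799854,   0.        , 254.88367501],
       [  0.   
[... 1428 characters left out ...]
 clip_seat 0.62 [238.7 276.2] [[0.3639 0.1641 0.006 ]]
scene clip 0.94 [292.5 162.1] [[0.393  0.1283 0.    ]]
scene clip 0.56 [284.9 202.2] [[0.4876 0.1697 0.    ]]
scene small_clip 0.49 [261.7 240.6] [[0.5876 0.1801 0.    ]]
scene pin_neck 0.54 [133.2 122.1] [[ 0.5421 -0.1816  0.0645]]
scene channel 0.58 [136.4 141.2] [[ 0.5459 -0.1858  0.    ]]
scene channel 0.27 [131.5 120.1] [[ 0.507  -0.2357  0.    ]]
scene pliers 0.96 [154.9 261.3] [[0.7419 0.0378 0.    ]]
scene pliers 0.24 [364.  282.3] [[0.5484 0.3846 0.    ]]
scene carton 0.88 [365.2 282.9] [[0.5481 0.387  0.    ]]
scene clip_seat 0.87 [279.6 216. ] [[0.524  0.1802 0.006 ]]
scene clip_seat 0.61 [316.6 156.9] [[0.3551 0.1655 0.006 ]]
```

Run:
```python
import cv2
for n,(x0,x1,y0,y1) in {"top0":(100,480,90,310),"scene0":(60,440,80,340)}.items():
    i=cv2.imread(f"pics/{n}.png")[y0:y1,x0:x1]; cv2.imwrite(f"pics/{n}b.png",cv2.resize(i,None,fx=2.1,fy=2.1,interpolation=3))
```

```text
(no output)
```

View pics/top0b.png

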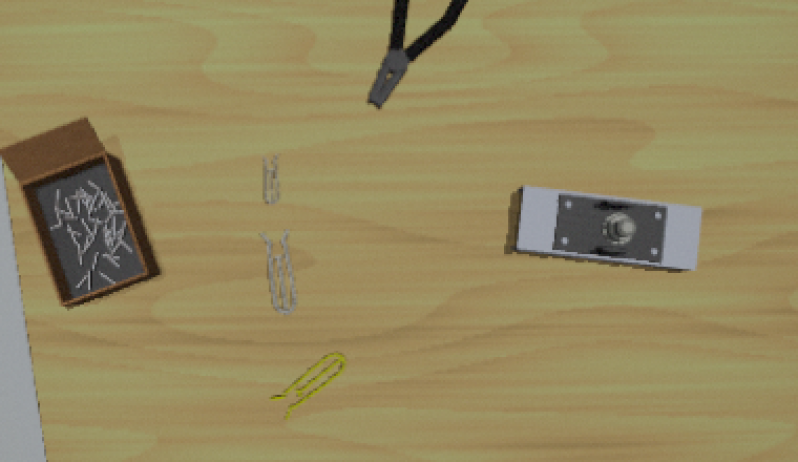

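View pics/scene0b.png

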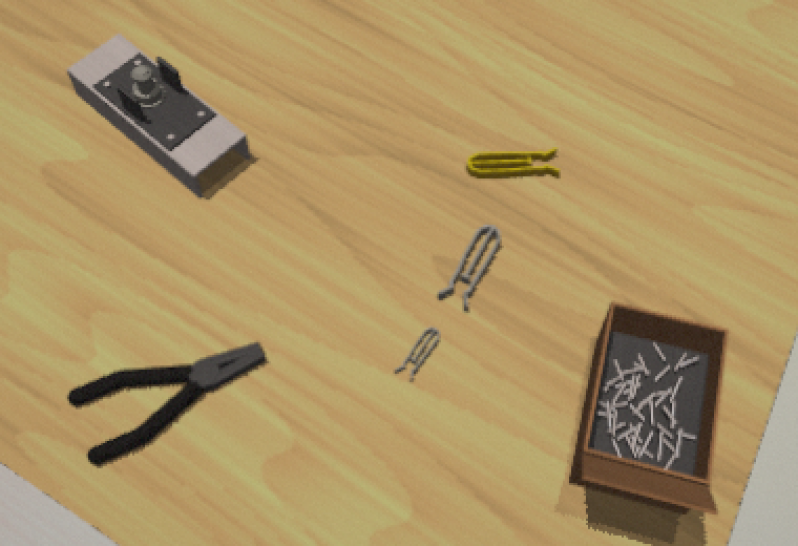

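The grey large clip is at crop (280,270), full picture about (233,218), with its mouth pointing up (+x). The yellow look-alike is below it and the small clip above it. The pin sits slightly on the -y side of the ears. I'll go above the clip for a wrist view.

```bash
python3 -m inch '[[0.5,-0.43,0.05,-0.7,0],[0.5,-0.43,0.05,-0.7,0],[0.5,-0.43,0.08,-0.7,0],[0.5,-0.43,0.08,-0.7,0],[0.5,-0.43,0.1,-0.7,0],[0.5,-0.43,0.1,-0.7,0.2],[0.5,-0.43,0.1,-0.7,0.4],[0.5,-0.43,0.1,-0.7,0.4],[0.5,-0.43,0.1,-0.7,0.4],[0.5,-0.43,0.1,-0.7,0.4]]'
python3 - <<'E'
from h import *
o=bot.get_obs();print(o["clock"],o["joint_pos"].round(3),o["eef_pos"].round(4),o["grip_width"],np.degrees(np.arctan2(*R.from_quat(o["tool_rot"]).as_matrix()[[1,0],0])))
E
```

```text
clock: 2.1
eef_pos: [0.4631, 0.1246, 0.1388]
tool_rot: [0.569, 0.822, 0.0, 0.0]
ft_force: [1.7, 0.3, 0.4]
grip_width: 0.0515
2.1 [ 0.263  0.263 -0.217  1.09  -0.     1.474] [0.4631 0.1246 0.1388] 0.051512980230052595 110.5960246124452
```

```bash
python3 -m inch '[[0.008,0.003,0.01,-0.68,0.4],[0.008,0.003,0.01,-0.68,0.4],[0.008,0.003,0.01,-0.68,0.4],[0.008,0.003,0.01,-0.68,0.4],[0.008,0.003,0.01,-0.68,0.4],[0.008,0.003,0.01,-0.68,0.4],[0.008,0.003,0.01,-0.68,0.4],[0.008,0.003,0.01,-0.68,0.4],[0.008,0.003,0.01,-0.68,0.4],[0.008,0.003,0.01,-0.68,0.4]]'
python3 - <<'E'
from h import *
o=bot.get_obs();print(o["clock"],o["joint_pos"].round(3),o["eef_pos"].round(4),o["grip_width"],np.degrees(np.arctan2(*R.from_quat(o["tool_rot"]).as_matrix()[[1,0],0])))
save(cv2.resize(bot.camera("wrist"),None,fx=1.5,fy=1.5),"w1.png")
for t,z in(("clip",0),("clip_seat",.006),("clip_waist",.006)):
    for r in bot.spot_point("wrist",t):
        p=px(r["point"]);print(t,round(r["score"],2),np.round(p,1),atz("wrist",[p],z,o).round(4))
for r in bot.masks_of("wrist","clip"):
    ys,xs=np.nonzero(r["pixels"]); P=atz("wrist",np.c_[xs,ys],.010,o)[:,:2]
    print(round(r["score"],2),xs.min(),xs.max(),ys.min(),ys.max(),cv2.minAreaRect(P.astype(np.float32)*1000))
E
```

```text
clock: 3.35
eef_pos: [0.4623, 0.131, 0.1289]
tool_rot: [-0.105, 0.994, -0.0, 0.0]
ft_force: [-0.9, -0.2, -0.9]
grip_width: 0.0511
3.35 [ 0.276  0.275 -0.229  1.068 -0.     0.065] [0.4623 0.131  0.1289] 0.05108439264375385 -167.91588773306734
clip 0.89 [302.4 208.4] [[0.4789 0.1761 0.    ]]
clip 0.81 [272.2 107.7] [[0.3911 0.1251 0.    ]]
clip_seat 0.76 [327.1  77.8] [[0.3576 0.165  0.006 ]]
clip_seat 0.62 [297.1 250.7] [[0.5232 0.1812 0.006 ]]
clip_waist 0.89 [293.9 255.4] [[0.5292 0.1793 0.006 ]]
clip_waist 0.87 [332.8  73.7] [[0.3535 0.1687 0.006 ]]
0.84 248 356 48 125 ((374.0473937988281, 142.98428344726562), (31.003986358642578, 94.53648376464844), 37.078041076660156)
0.56 278 315 182 272 ((498.3509826660156, 173.705322265625), (98.2705307006836, 31.600906372070312), 9.814803123474121)
```

View pics/w1.png

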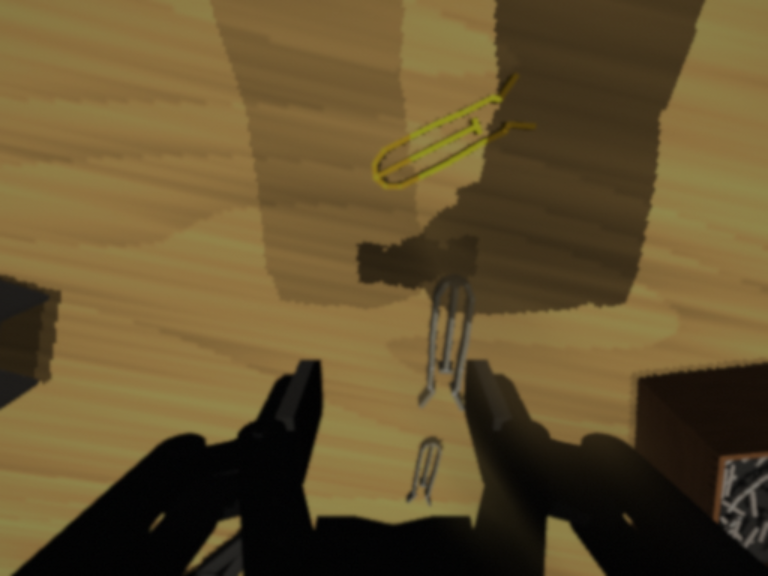

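```bash
python3 -m inch '[[-0.022,0.036,0.06,0.018,0.4],[-0.022,0.036,0.06,0.018,0.4],[-0.022,0.036,0.06,0.018,0.45],[-0.022,0.036,0.06,0.018,0.45]]'
python3 - <<'E'
from h import *
o=bot.get_obs();print(o["clock"],o["joint_pos"].round(3),o["eef_pos"].round(4),o["grip_width"],np.degrees(np.arctan2(*R.from_quat(o["tool_rot"]).as_matrix()[[1,0],0])))
save(cv2.resize(bot.camera("wrist"),None,fx=1.5,fy=1.5),"w2.png")
for t,z in(("clip",0),("clip_seat",.006),("clip_waist",.006)):
    for r in bot.spot_point("wrist",t):
        p=px(r["point"]);print(t,round(r["score"],2),np.round(p,1),atz("wrist",[p],z,o).round(4))
for r in bot.masks_of("wrist","clip"):
    ys,xs=np.nonzero(r["pixels"]); P=atz("wrist",np.c_[xs,ys],.010,o)[:,:2]
    print(round(r["score"],2),xs.min(),xs.max(),ys.min(),ys.max(),cv2.minAreaRect(P.astype(np.float32)*1000))
E
```

```text
clock: 4.1
eef_pos: [0.4768, 0.1705, 0.07]
tool_rot: [-0.087, 0.996, 0.0, 0.001]
ft_force: [0.4, 0.9, 0.7]
grip_width: 0.047
4.1 [ 0.344  0.383 -0.245  0.942 -0.     0.169] [0.4768 0.1705 0.07  ] 0.04701478244106706 -170.00611111068685
clip 0.97 [268.  207.7] [[0.478  0.1757 0.    ]]
clip 0.78 [219.7  73.8] [[0.3883 0.126  0.    ]]
clip_seat 0.82 [285.1  34.6] [[0.3587 0.1645 0.006 ]]
clip_seat 0.7 [265.6 262.6] [[0.5231 0.182  0.006 ]]
clip_waist 0.86 [262.5 268.2] [[0.5286 0.1804 0.006 ]]
clip_waist 0.74 [294.9  24. ] [[0.352  0.1694 0.006 ]]
0.94 182 326 0 101 ((374.80328369140625, 144.0694580078125), (28.000486373901367, 95.2679214477539), 35.869815826416016)
0.88 243 282 176 290 ((498.4073791503906, 175.15380859375), (97.0134048461914, 30.43368911743164), 8.938472747802734)
```

View pics/w2.png

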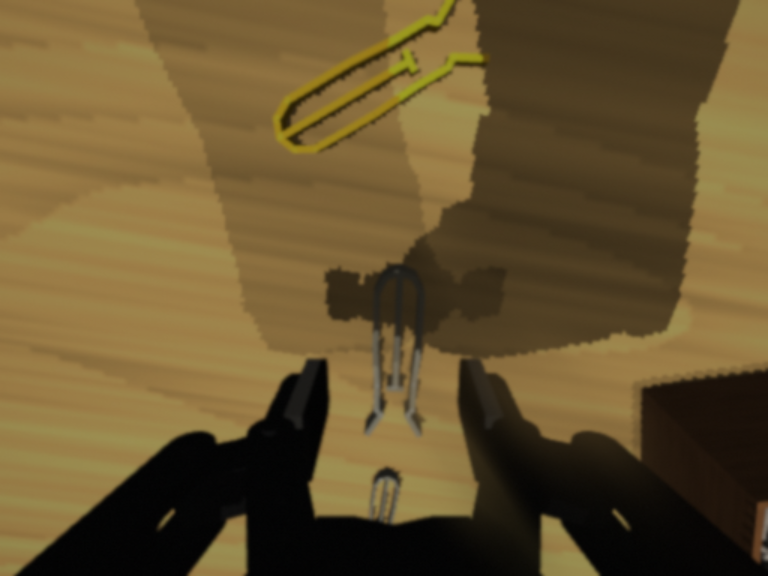

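The wrist picture shows the grey clip at (398,340) in the enlarged image. It is centred between the fingers and aligned with the tool. Descending to grip it now.

```bash
python3 -m inch '[[0.001,0.0025,0.04,0.012,0.5],[0.001,0.0025,0.066,0.012,0.5],[0.001,0.0025,0.066,0.012,0.5],[0.001,0.0025,0.066,0.012,0.5],[0.001,0.0025,0.066,0.012,1],[0.001,0.0025,0.066,0.012,1],[0.001,0.0025,0.066,0.012,1],[0.001,0.0025,0.066,0.012,1],[0.001,0.0025,0.066,0.012,1]]'
python3 - <<'E'
from h import *
o=bot.get_obs();print(o["eef_pos"].round(4),o["ft_force"].round(1),np.degrees(np.arctan2(*R.from_quat(o["tool_rot"]).as_matrix()[[1,0],0])))
# pin measurement from top and scene
for n in("top","scene"):
    bot.camera(n)
    for r in bot.masks_of(n,"pin")[:2]:
        ys,xs=np.nonzero(r["pixels"]);print(n,"pin",round(r["score"],2),xs.min(),xs.max(),ys.min(),ys.max(),xs.mean(),ys.mean(),atz(n,[[xs.mean(),ys.mean()]],.072).round(4))
    for r in bot.spot_point(n,"pin_neck")[:1]:
        print(n,"neck",r["score"],atz(n,[px(r["point"])],.0645).round(4))
    for r in bot.masks_of(n,"channel")[:1]:
        ys,xs=np.nonzero(r["pixels"]);print(n,"ch",r["score"],cv2.minAreaRect((atz(n,np.c_[xs,ys],.04)[:,:2]*1000).astype(np.float32)))
E
```

```text
clock: 5.48
eef_pos: [0.4762, 0.1736, 0.0046]
tool_rot: [-0.075, 0.997, 0.0, 0.002]
ft_force: [-1.3, -0.4, 5.4]
grip_width: 0.0229
[0.4762 0.1736 0.0046] [-1.3 -0.4  5.4] -171.42674479804526
top pin 0.65 387 402 191 206 394.1206030150754 198.43718592964825 [[ 0.5398 -0.19    0.072 ]]
top neck 0.45 [[ 0.5484 -0.1982  0.0645]]
top ch 0.84 ((541.3958740234375, -187.0689697265625), (204.21890258789062, 73.04493713378906), 82.28838348388672)
scene pin 0.59 123 138 112 131 129.7285067873303 121.53393665158372 [[ 0.549  -0.1831  0.072 ]]
scene neck 0.6 [[ 0.5444 -0.201   0.0645]]
scene ch 0.78 ((546.0718383789062, -178.6514892578125), (222.3236541748047, 90.86155700683594), 82.17090606689453)
```

```bash
python3 -m inch '[[0,0,-0.05,0,1],[0,0,-0.1,0,1],[0,0,-0.16,0,1],[0,0,-0.16,0,1],[0.014,-0.487,-0.165,-0.62,1],[0.014,-0.487,-0.165,-0.62,1],[0.014,-0.487,-0.165,-0.62,1],[0.014,-0.487,-0.165,-0.62,1],[0.014,-0.487,-0.165,-0.62,1],[0.014,-0.487,-0.165,-0.62,1]]'
python3 - <<'E'
from h import *
o=bot.get_obs();print(o["eef_pos"].round(4),o["joint_pos"].round(3),o["ft_force"].round(1),np.degrees(np.arctan2(*R.from_quat(o["tool_rot"]).as_matrix()[[1,0],0])))
save(cv2.resize(bot.camera("wrist"),None,fx=1.5,fy=1.5),"w3.png")
E
```

```text
clock: 7.12
eef_pos: [0.5157, -0.1598, 0.1652]
tool_rot: [-0.547, 0.837, 0.001, -0.0]
ft_force: [1.3, -0.1, -1.5]
grip_width: 0.0228
[ 0.5157 -0.1598  0.1652] [-0.301  0.357 -0.01   1.206  0.    -1.458] [ 1.3 -0.1 -1.5] -113.66099652132135
```

View pics/w3.png

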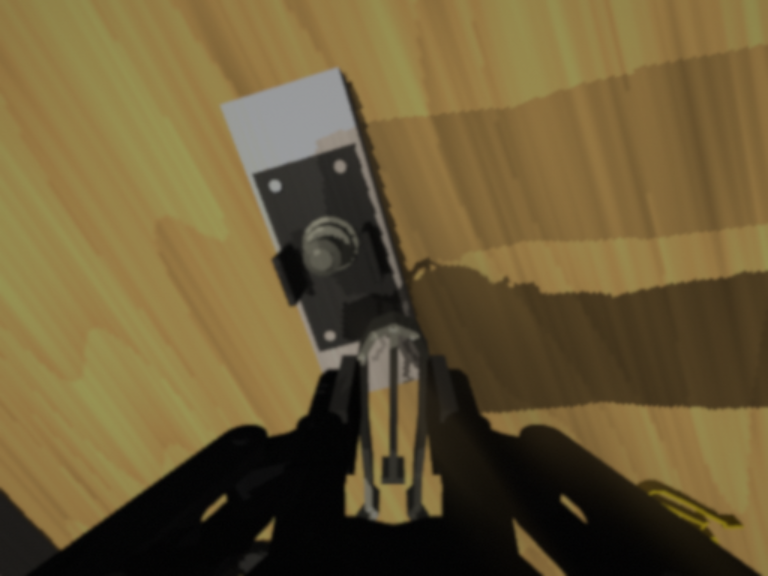

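The clip is held. Channel, ears and pin (head at about (322,255) in the enlarged picture) are all in view, so I'll measure them from here.

Run:
```python
from h import *
o=bot.get_obs()
bot.camera("wrist")
for r in bot.masks_of("wrist","pin")[:1]:
    ys,xs=np.nonzero(r["pixels"]);print("pin",r["score"],xs.min(),xs.max(),ys.min(),ys.max())
    m=r["pixels"].astype(np.uint8)*255; cv2.imwrite("pics/m.png",m)
for r in bot.spot_point("wrist","pin_neck")[:1]:
    print("neck",r["score"],px(r["point"]),atz("wrist",[px(r["point"])],.0645,o).round(4))
for r in bot.spot_point("wrist","pin")[:1]:
    print("pinorg",r["score"],px(r["point"]),atz("wrist",[px(r["point"])],.043,o).round(4))
im=cv2.imread("pics/w3.png"); c=im[120:380,200:460]; cv2.imwrite("pics/w3c.png",cv2.resize(c,None,fx=2.2,fy=2.2,interpolation=3))
```

```text
pin 0.92 207 242 152 191
neck 0.84 [223.0784, 174.4896] [[ 0.5405 -0.1966  0.0645]]
pinorg 0.66 [228.4032, 168.30720000000002] [[ 0.5383 -0.196   0.043 ]]
```

View pics/w3c.png

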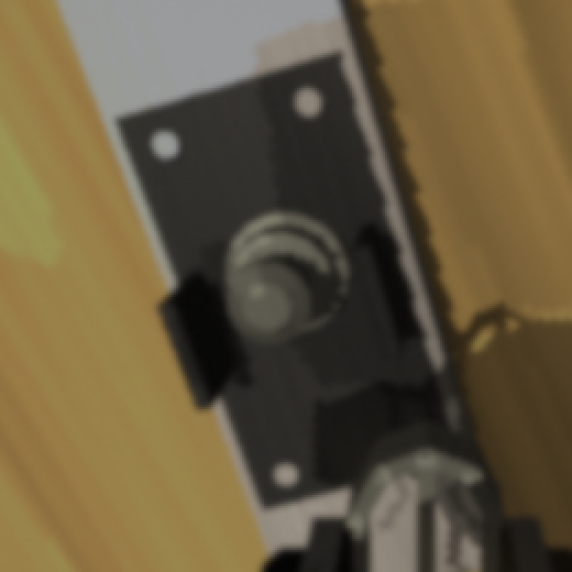

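Run:
```python
from h import *
o=bot.get_obs()
f=lambda c:((np.array(c)/2.2+[200,120])/1.5)
P={n:atz("wrist",[f(c)],z,o)[0] for n,c,z in[("head",(270,292),.082),("TL",(118,120),.043),("TR",(343,52),.043),("BL",(265,507),.043),("s1",(165,145),.043),("s2",(308,102),.043),("s3",(286,474),.043)]}
P["cTL"]=atz("wrist",[np.array((221,104))/1.5],.04,o)[0];P["cTR"]=atz("wrist",[np.array((340,68))/1.5],.04,o)[0]
for k,v in P.items():print(k,v.round(4))
def ang(a,b):
    d=P[b]-P[a];return np.degrees(np.arctan2(d[1],d[0])).round(2),np.linalg.norm(d).round(4)
print(ang("TL","BL"),ang("TL","TR"),ang("s1","s3"),ang("s1","s2"),ang("cTL","cTR"))
h=(P["TR"]+P["BL"])/2;print("plate mid",h,"screw mid",(P["s2"]+P["s3"])/2)
```

```text
head [ 0.5384 -0.1972  0.082 ]
TL [ 0.5635 -0.2493  0.043 ]
TR [ 0.5015 -0.2405  0.043 ]
BL [ 0.5798 -0.1318  0.043 ]
s1 [ 0.5553 -0.2386  0.043 ]
s2 [ 0.5154 -0.233   0.043 ]
s3 [ 0.569 -0.139  0.043]
cTL [ 0.5619 -0.2902  0.04  ]
cTR [ 0.4927 -0.2796  0.04  ]
(np.float64(82.14), np.float64(0.1186)) (np.float64(171.96), np.float64(0.0627)) (np.float64(82.15), np.float64(0.1005)) (np.float64(172.06), np.float64(0.0403)) (np.float64(171.26), np.float64(0.07))
plate mid [ 0.54063526 -0.18617576  0.043     ] screw mid [ 0.54221059 -0.18601298  0.043     ]
```

```bash
python3 -m inch '[[0.135,-0.068,0,-0.131,1],[0.135,-0.068,0,-0.131,1],[0.135,-0.068,0,-0.131,1],[0.135,-0.068,0,-0.131,1],[0.135,-0.068,0.05,-0.131,1],[0.135,-0.068,0.09,-0.131,1],[0.135,-0.068,0.09,-0.131,1],[0.135,-0.068,0.09,-0.131,1]]'
cat > st.py <<'E'
from h import *
import sys
o=bot.get_obs();a=np.arctan2(*R.from_quat(o["tool_rot"]).as_matrix()[[1,0],0])
p=o["eef_pos"];u=np.array([.1374,.9905]);n=np.array([.9905,-.1374]);d=p[:2]-[.5394,-.1972]
print(o["clock"],p.round(4),"head",np.degrees(a).round(2),"along",(d@u*1e3).round(2),"across",(d@n*1e3).round(2),"F along",(o["ft_force"][:2]@u).round(2),"Fac",(o["ft_force"][:2]@n).round(2),"Fz",o["ft_force"][2].round(2),"w",o["grip_width"])
E
python3 - <<'E'
import st
from h import *
save(bot.camera("scene"),"s4.png");save(bot.camera("top"),"t4.png");save(cv2.resize(bot.camera("wrist"),None,fx=1.5,fy=1.5),"w4.png")
for n in("scene","top"):
  for t in("pin_neck","clip_seat","clip_waist"):
    for r in bot.spot_point(n,t)[:2]: print(n,t,r["score"],atz(n,[px(r["point"])],.0645).round(4))
i=cv2.imread("pics/s4.png")[60:200,40:220];a=cv2.resize(i,(770,599),interpolation=3);cv2.imwrite("pics/s4b.png",a)
i=cv2.imread("pics/t4.png")[150:250,330:480];cv2.imwrite("pics/t4b.png",cv2.resize(i,None,fx=5,fy=5,interpolation=3))
E
```

```text
clock: 8.38
eef_pos: [0.5248, -0.3083, 0.0779]
tool_rot: [-0.655, 0.756, -0.001, 0.0]
ft_force: [0.0, -0.1, -0.3]
grip_width: 0.0232
8.375 [ 0.5248 -0.3083  0.0779] head -98.17 along -112.03 across 0.77 F along -0.14 Fac 0.05 Fz -0.31 w 0.02316039516453377
scene pin_neck 0.74 [[ 0.5412 -0.1912  0.0645]]
scene clip_seat 0.96 [[0.3923 0.1764 0.0645]]
scene clip_seat 0.67 [[ 0.5284 -0.2669  0.0645]]
scene clip_waist 0.62 [[0.393  0.1849 0.0645]]
scene clip_waist 0.51 [[ 0.5313 -0.2602  0.0645]]
top pin_neck 0.73 [[ 0.5455 -0.1988  0.0645]]
top pin_neck 0.53 [[0.727  0.0406 0.0645]]
top clip_seat 0.69 [[0.3695 0.1603 0.0645]]
top clip_seat 0.64 [[ 0.5294 -0.2681  0.0645]]
top clip_waist 0.72 [[0.5889 0.1799 0.0645]]
top clip_waist 0.53 [[0.3581 0.1586 0.0645]]
```

View pics/s4b.png

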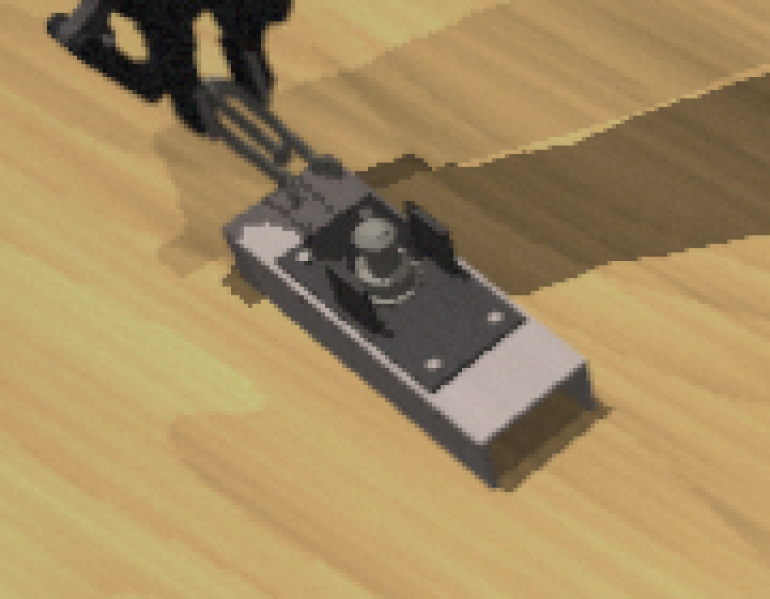

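View pics/t4b.png

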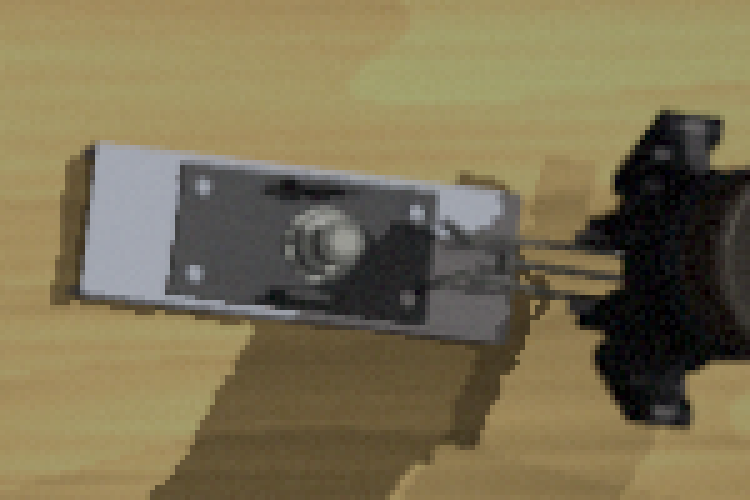

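View pics/w4.png

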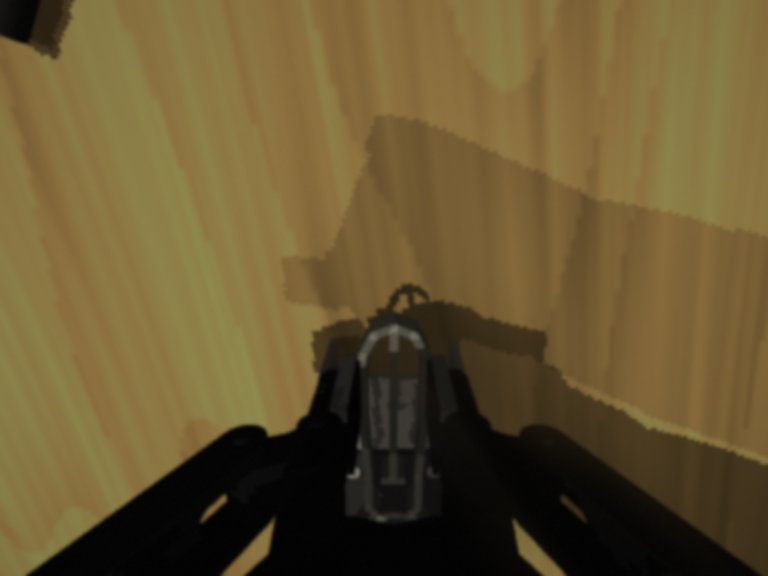

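```bash
python3 -m inch '[[0,0,0.015,-0.002,1],[0,0,0.015,-0.002,1],[-0.024,0,0.015,-0.002,1],[-0.024,0,0.015,-0.002,1],[-0.024,0,0.015,-0.002,1]]'
python3 - <<'E'
import st
from h import *
a=bot.camera("scene");b=bot.camera("top");save(a,"s5.png");save(b,"t5.png")
for n in("scene","top"):
  for t in("pin_neck","clip_seat","clip_waist"):
    for r in bot.spot_point(n,t)[:3]: print(n,t,r["score"],atz(n,[px(r["point"])],.0645).round(4))
i=cv2.imread("pics/s5.png")[85:155,80:170];a=cv2.resize(i,(770,599),interpolation=3);cv2.imwrite("pics/s5b.png",a)
i=cv2.imread("pics/t5.png")[170:230,370:460];cv2.imwrite("pics/t5b.png",cv2.resize(i,None,fx=8,fy=8,interpolation=3))
E
```

```text
clock: 9.45
eef_pos: [0.5274, -0.285, 0.0616]
tool_rot: [-0.656, 0.755, -0.0, -0.0]
ft_force: [0.1, -0.4, -1.2]
grip_width: 0.0231
9.45 [ 0.5274 -0.285   0.0616] head -97.98 along -88.61 across 0.18 F along -0.39 Fac 0.15 Fz -1.21 w 0.02308956539367558
scene pin_neck 0.49 [[ 0.5404 -0.1859  0.0645]]
scene clip_seat 0.91 [[0.4034 0.1806 0.0645]]
scene clip_seat 0.66 [[ 0.539  -0.23    0.0645]]
scene clip_waist 0.84 [[0.394  0.189  0.0645]]
scene clip_waist 0.83 [[ 0.5341 -0.2291  0.0645]]
top pin_neck 0.67 [[ 0.5525 -0.2     0.0645]]
top clip_seat 0.44 [[0.3673 0.1601 0.0645]]
top clip_seat 0.42 [[ 0.5319 -0.2348  0.0645]]
top clip_waist 0.71 [[ 0.5252 -0.224   0.0645]]
top clip_waist 0.65 [[0.3621 0.1634 0.0645]]
```

View pics/s5b.png

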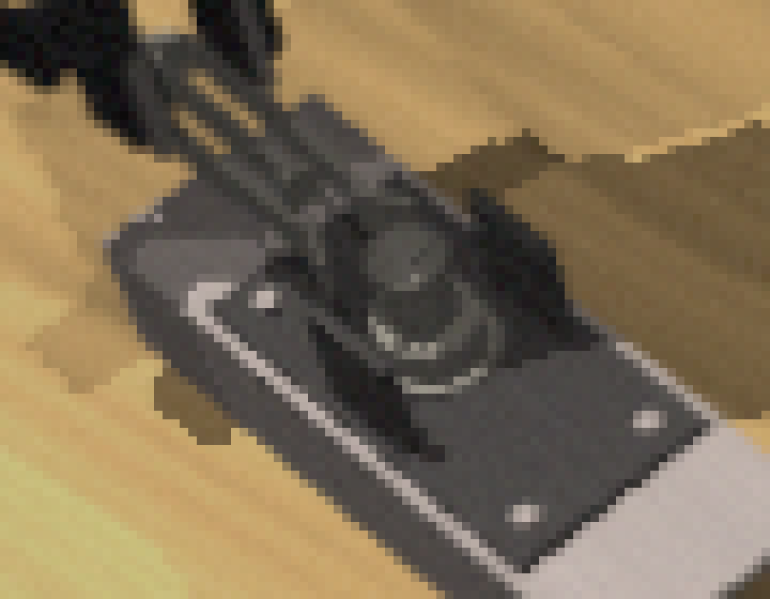

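View pics/t5b.png

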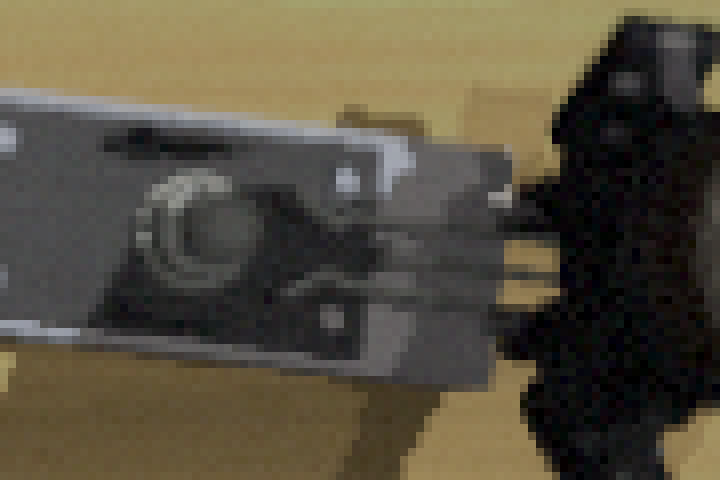

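The pictures suggest the clip sits 2 mm or so to the -x side of the pin. I'll overlay the predicted geometry to measure that.

```bash
cat > ov.py <<'E'
from h import *
def proj(n,X):
    c=bot.calibration(n);M=R.from_quat(c["attitude"]).as_matrix()
    q=(np.array(X,float).reshape(-1,3)-c["xyz"])@M
    return cv2.projectPoints(q[:,None],np.zeros(3),np.zeros(3),np.array(c["intrinsics"]),np.array([c["k1"],0,0,0.]))[0][:,0]
def ov(n,f,box,s,out,pin=(.5394,-.1972),tcp=(.5274,-.285,.0616),dx=0):
    th=np.radians(82.1);u=np.array([np.cos(th),np.sin(th)]);l=np.array([-u[1],u[0]])
    i=cv2.imread(f)[box[2]:box[3],box[0]:box[1]];i=cv2.resize(i,None,fx=s,fy=s,interpolation=3)
    def dr(P,col,cl=False):
        q=((proj(n,P)-[box[0],box[2]]+.5)*s).astype(int);cv2.polylines(i,[q[:,None]],cl,col,1)
    w=lambda a,b,z:np.r_[np.array(tcp[:2])+u*(a/1e3+.0024)+l*b/1e3,z]
    zt=tcp[2]-.0046+.012
    for b in(-11,11):dr([w(-14,b,zt),w(16,b,zt),w(54,b*7/11,zt),w(67,b*14.5/11,zt)],(0,0,255))
    dr([w(-27,0,zt),w(40,0,zt)],(0,255,255))
    p=lambda r,z:[np.r_[np.array(pin)+[r*np.cos(t),r*np.sin(t)],z] for t in np.linspace(0,6.28,40)]
    dr(p(.0105,.082),(0,255,0));dr(p(.017,.045),(255,0,0))
    m=np.array(pin)+.0115*u
    dr([np.r_[m+u*a/1e3+l*b/1e3,.04] for a,b in((100,35),(100,-35),(-100,-35),(-100,35))],(255,0,255),True)
    cv2.imwrite("pics/"+out,i)
E
python3 - <<'E'
from ov import *
ov("top","pics/t5.png",(335,465,160,240),6,"ot.png");ov("scene","pics/s5.png",(75,200,80,170),6,"os.png")
E
```

```text
(no output)
```

View pics/ot.png

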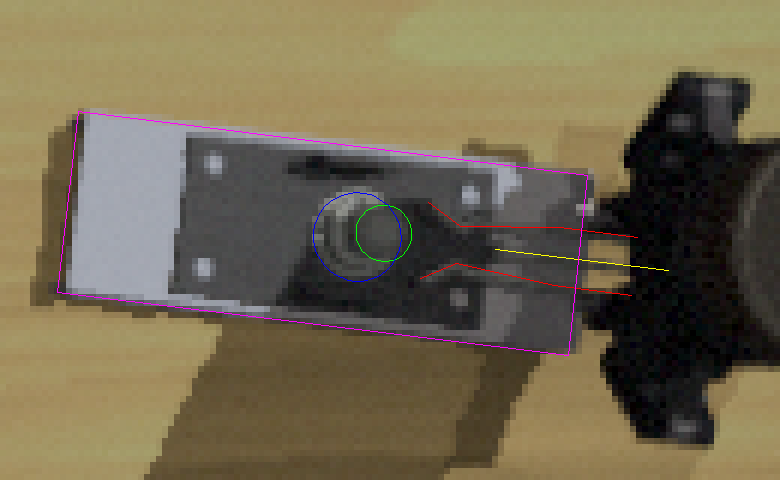

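View pics/os.png

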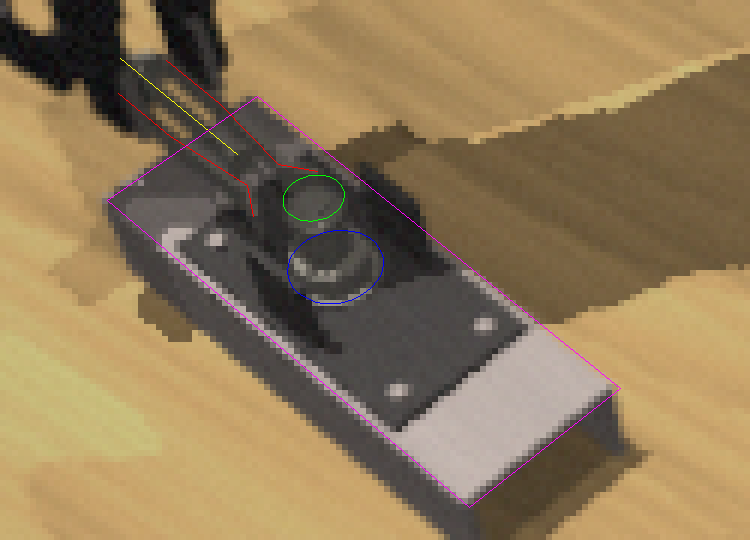

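The channel and pin model fits both cameras to within about 1 mm. The clip is about 1.2 mm low in the picture (-x), so I'll correct that, raise it by 1.5 mm and advance into the mouth.

```bash
python3 -m inch '[[0,-0.001,-0.002,0,1],[-0.005,-0.001,-0.002,0,1],[-0.01,-0.001,-0.002,0,1],[-0.015,-0.001,-0.002,0,1],[-0.019,-0.001,-0.002,0,1],[-0.019,-0.001,-0.002,0,1]]'; python3 st.py
python3 -m inch '[[-0.002,0,0,0,1],[-0.003,0,0,0,1],[-0.003,0,0,0,1]]'; python3 st.py
```

```text
clock: 10.6
eef_pos: [0.5307, -0.2664, 0.0633]
tool_rot: [-0.656, 0.755, 0.0, -0.0]
ft_force: [0.0, -0.2, -1.5]
grip_width: 0.0228
10.6 [ 0.5307 -0.2664  0.0633] head -98.0 along -69.72 across 0.93 F along -0.17 Fac 0.05 Fz -1.45 w 0.02279714094676797
clock: 10.98
eef_pos: [0.5311, -0.2639, 0.0633]
tool_rot: [-0.656, 0.755, -0.0, -0.0]
ft_force: [0.5, -0.3, -1.4]
grip_width: 0.0228
10.975 [ 0.5311 -0.2639  0.0633] head -98.04 along -67.18 across 0.96 F along -0.23 Fac 0.55 Fz -1.43 w 0.02280752521359107
```

```bash
python3 -m inch '[[-0.002,0,0,0,1],[-0.003,0,0,0,1],[-0.003,0,0,0,1]]'>/dev/null; python3 st.py
python3 -m inch '[[-0.002,0,0,0,1],[-0.002,0,0,0,1]]'>/dev/null; python3 st.py
python3 -m inch '[[-0.002,0,0,0,1],[-0.002,0,0,0,1]]'>/dev/null; python3 st.py
```

```text
11.35 [ 0.5315 -0.2608  0.0633] head -98.03 along -64.07 across 0.95 F along -0.21 Fac 0.28 Fz -1.68 w 0.023183344210128496
11.6 [ 0.5322 -0.259   0.0635] head -98.04 along -62.2 across 1.35 F along -0.66 Fac 1.14 Fz -1.35 w 0.023139895575262893
11.85 [ 0.5325 -0.257   0.0635] head -98.04 along -60.14 across 1.36 F along -0.41 Fac 2.02 Fz -0.99 w 0.02279838000817445
```

```bash
python3 -m inch '[[-0.001,-0.001,0,0,1],[-0.002,-0.001,0,0,1],[-0.002,-0.001,0,0,1]]'>/dev/null; python3 st.py
python3 -m inch '[[-0.002,0,0,0,1],[-0.002,0,0,0,1]]'>/dev/null; python3 st.py
```

```text
12.225 [ 0.5331 -0.2549  0.0632] head -98.03 along -57.99 across 1.64 F along -0.98 Fac -0.15 Fz -0.79 w 0.023043745198651325
12.475 [ 0.5334 -0.2528  0.0632] head -98.02 along -55.89 across 1.68 F along -0.17 Fac -0.67 Fz -0.58 w 0.022685146114221535
```

```bash
python3 -m inch '[[-0.001,0,0,0,1],[-0.002,0,0,0,1]]'>/dev/null; python3 st.py
python3 -m inch '[[-0.001,0,0,0,1],[-0.002,0,0,0,1]]'>/dev/null; python3 st.py
python3 -m inch '[[-0.001,0,0,0,1],[-0.002,0,0,0,1]]'>/dev/null; python3 st.py
```

```text
12.725 [ 0.5337 -0.251   0.0633] head -98.04 along -54.11 across 1.78 F along -0.94 Fac -0.75 Fz -2.16 w 0.023085951132618847
12.975 [ 0.534  -0.249   0.0632] head -98.04 along -52.08 across 1.76 F along -0.98 Fac -1.89 Fz -0.74 w 0.02286238897782883
13.225 [ 0.5343 -0.2471  0.0633] head -98.04 along -50.08 across 1.84 F along -1.65 Fac -2.01 Fz -0.43 w 0.023075963063498166
```

```bash
python3 -m inch '[[-0.001,0.0005,0,0,1],[-0.002,0.0005,0,0,1]]'>/dev/null; python3 st.py
python3 -m inch '[[-0.001,0,0,0,1],[-0.002,0,0,0,1]]'>/dev/null; python3 st.py
python3 -m inch '[[-0.001,0,0,0,1],[-0.002,0,0,0,1]]'>/dev/null; python3 st.py
```

```text
13.475 [ 0.5345 -0.2451  0.0634] head -98.04 along -48.11 across 1.71 F along -0.35 Fac -0.46 Fz -1.53 w 0.022905792810056218
13.725 [ 0.5347 -0.2431  0.0634] head -98.04 along -46.11 across 1.68 F along -0.44 Fac -0.18 Fz -1.27 w 0.0228759919037233
13.975 [ 0.5349 -0.2417  0.0635] head -98.06 along -44.68 across 1.67 F along -3.44 Fac 0.66 Fz -1.08 w 0.023266045700581207
```

Force is building, so the pin has reached the slot's end. From here I'll go in 1 mm steps.

```bash
python3 -m inch '[[-0.001,0,0,0,1],[-0.001,0,0,0,1]]'>/dev/null; python3 st.py
python3 -m inch '[[-0.001,0,0,0,1],[-0.001,0,0,0,1]]'>/dev/null; python3 st.py
```

```text
14.225 [ 0.535  -0.241   0.0635] head -98.07 along -43.97 across 1.7 F along -5.07 Fac -0.43 Fz -1.29 w 0.022882051985365397
14.475 [ 0.5352 -0.2404  0.0636] head -98.08 along -43.33 across 1.72 F along -6.41 Fac -0.75 Fz -1.07 w 0.02286534551264986
```

```bash
python3 -m inch '[[-0.001,0,0,0,1],[-0.001,0,0,0,1]]'>/dev/null; python3 st.py
```

```text
14.725 [ 0.5352 -0.2397  0.0636] head -98.1 along -42.67 across 1.68 F along -6.41 Fac -0.48 Fz -1.29 w 0.02288923787867071
```

```bash
python3 -m inch '[[-0.001,0,0,0,1],[-0.001,0,0,0,1]]'>/dev/null; python3 st.py
```

```text
14.975 [ 0.5354 -0.2388  0.0636] head -98.1 along -41.76 across 1.73 F along -6.6 Fac -1.42 Fz -0.91 w 0.02287438617882205
```

```bash
python3 -m inch '[[-0.001,0,0,0,1],[-0.001,0,0,0,1]]'>/dev/null; python3 st.py
```

```text
15.225 [ 0.5356 -0.2375  0.0636] head -98.09 along -40.4 across 1.74 F along -5.99 Fac -0.2 Fz -0.68 w 0.022792083106834594
```

```bash
python3 -m inch '[[-0.001,0,0,0,1],[-0.001,0,0,0,1]]'>/dev/null; python3 st.py
```

```text
15.475 [ 0.5358 -0.2353  0.0634] head -98.06 along -38.24 across 1.67 F along -2.79 Fac -0.22 Fz -1.2 w 0.022878908486058915
```

```bash
python3 -m inch '[[-0.001,0,0,0,1],[-0.001,0,0,0,1]]'>/dev/null; python3 st.py
```

```text
15.725 [ 0.5361 -0.2329  0.0632] head -97.98 along -35.81 across 1.6 F along 1.61 Fac -0.06 Fz -1.0 w 0.022935828617922923
```

```bash
python3 -m inch '[[-0.001,0,0,0,1],[-0.001,0,0,0,1]]'>/dev/null; python3 st.py
```

```text
15.975 [ 0.5361 -0.2326  0.0633] head -98.0 along -35.47 across 1.63 F along 0.95 Fac 0.66 Fz -0.26 w 0.022580799797576892
```

It snapped: the force reversed sign. Next I'll push gently to confirm the stop.

```bash
python3 -m inch '[[-0.001,0,0,0,1],[-0.001,0,0,0,1]]'>/dev/null; python3 st.py
```

```text
16.225 [ 0.5361 -0.2323  0.0634] head -98.04 along -35.27 across 1.54 F along -0.59 Fac -0.49 Fz -1.52 w 0.023190773339756405
```

```bash
python3 -m inch '[[-0.001,0,0,0,1],[-0.001,0,0,0,1]]'>/dev/null; python3 st.py
```

```text
16.475 [ 0.5362 -0.2315  0.0634] head -98.05 along -34.43 across 1.52 F along -0.71 Fac 0.39 Fz -0.14 w 0.02271483762515465
```

```bash
python3 -m inch '[[-0.001,0,0,0,1],[-0.001,0,0,0,1]]'>/dev/null; python3 st.py
```

```text
16.725 [ 0.5364 -0.2303  0.0634] head -98.04 along -33.16 across 1.55 F along 0.01 Fac -0.28 Fz -0.1 w 0.022763996993924354
```

```bash
python3 -m inch '[[-0.001,0,0,0,1],[-0.001,0,0,0,1]]'>/dev/null; python3 st.py
```

```text
16.975 [ 0.5365 -0.2292  0.0633] head -98.03 along -32.06 across 1.54 F along -1.11 Fac -0.05 Fz -1.14 w 0.02269445497202658
```

```bash
python3 -m inch '[[-0.001,0,0,0,1],[-0.001,0,0,0,1]]'>/dev/null; python3 st.py
```

```text
17.225 [ 0.5366 -0.2286  0.0634] head -98.05 along -31.44 across 1.55 F along -2.41 Fac 0.89 Fz -0.55 w 0.022883081474141732
```

```bash
python3 -m inch '[[-0.001,0,0,0,1],[-0.001,0,0,0,1]]'>/dev/null; python3 st.py
```

```text
17.475 [ 0.5366 -0.2284  0.0635] head -98.08 along -31.25 across 1.53 F along -4.66 Fac -0.51 Fz -0.43 w 0.02302668743767058
```

```bash
python3 -m inch '[[-0.001,0,0,0,1],[-0.001,0,0,0,1]]'>/dev/null; python3 st.py
```

```text
17.725 [ 0.5367 -0.2283  0.0636] head -98.12 along -31.15 across 1.55 F along -6.73 Fac -0.96 Fz -0.61 w 0.023037653684125303
```

Stiff stop confirmed: about 2 N per 0.1 mm, at 6.7 N. I'll relieve the preload, take a quick look, then open.

```bash
python3 -m inch '[[0.002,0,0,0,1],[0.002,0,0,0,1]]'>/dev/null; python3 st.py
python3 -m inch '[[0,0,0,0,0.6],[0,0,0,0,0.4],[0,0,0,0,0.4],[0,0,0,0,0.4]]'; python3 st.py
python3 - <<'E'
from h import *
save(bot.camera("scene"),"s6.png");save(bot.camera("top"),"t6.png")
i=cv2.imread("pics/s6.png")[85:155,80:170];cv2.imwrite("pics/s6b.png",cv2.resize(i,(770,599),interpolation=3))
E
```

```text
17.975 [ 0.5366 -0.2285  0.0634] head -98.05 along -31.38 across 1.55 F along -2.47 Fac -0.86 Fz -1.69 w 0.023191553221134403
clock: 18.48
eef_pos: [0.5368, -0.228, 0.0634]
tool_rot: [-0.656, 0.755, 0.0, 0.0]
ft_force: [-0.0, 0.4, 0.0]
grip_width: 0.0513
18.475 [ 0.5368 -0.228   0.0634] head -98.02 along -30.86 across 1.62 F along 0.41 Fac -0.09 Fz 0.01 w 0.051346729521502515
```

View pics/s6b.png

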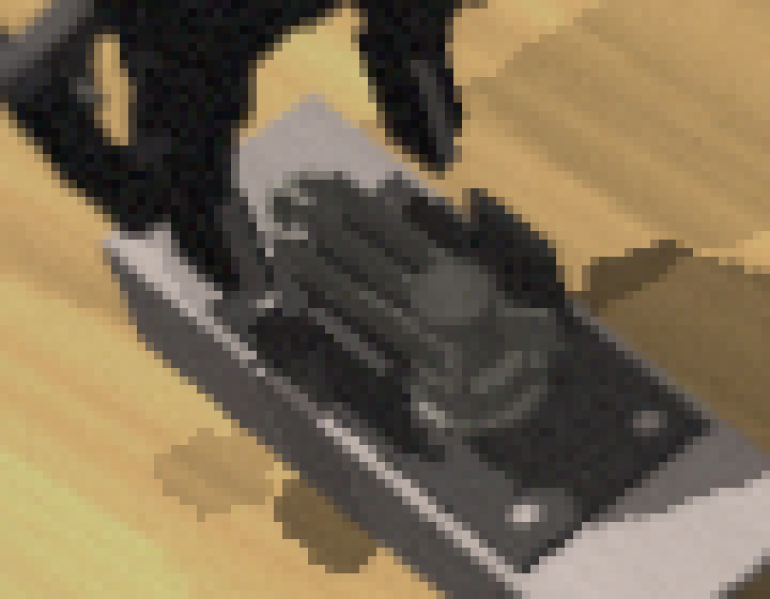

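The clip is on the neck below the head, with the fingers open on either side of it. Lifting straight up.

```bash
python3 -m inch '[[0,0,-0.02,0,0.3],[0,0,-0.05,0,0.3],[0.05,0,-0.11,0,0.3],[0.1,0,-0.16,0,0.3],[0.1,0,-0.16,0,0.3],[0.1,0,-0.16,0,0.3],[0.1,0,-0.16,0,0.3]]'
python3 - <<'E'
from h import *
for n in("scene","top"):
  save(bot.camera(n),n+"7.png")
  for t in("pin_neck","clip_seat"):
    for r in bot.spot_point(n,t)[:3]: print(n,t,round(r["score"],2),atz(n,[px(r["point"])],.062).round(4))
i=cv2.imread("pics/scene7.png")[85:155,80:170];a=cv2.resize(i,(400,311),interpolation=3)
i=cv2.imread("pics/top7.png")[165:235,350:440];b=cv2.resize(i,(400,311),interpolation=3)
cv2.imwrite("pics/f7.png",np.hstack([a,b]))
E
```

```text
clock: 19.45
eef_pos: [0.5222, -0.3262, 0.2219]
tool_rot: [-0.656, 0.755, 0.001, -0.0]
ft_force: [-0.1, 0.4, -0.6]
grip_width: 0.0597
scene pin_neck 0.78 [[ 0.5423 -0.1711  0.062 ]]
scene clip_seat 0.81 [[0.3959 0.1789 0.062 ]]
scene clip_seat 0.66 [[ 0.5419 -0.1761  0.062 ]]
top pin_neck 0.58 [[ 0.5515 -0.1802  0.062 ]]
top clip_seat 0.59 [[ 0.54   -0.1778  0.062 ]]
top clip_seat 0.45 [[0.3665 0.1642 0.062 ]]
```

View pics/f7.png

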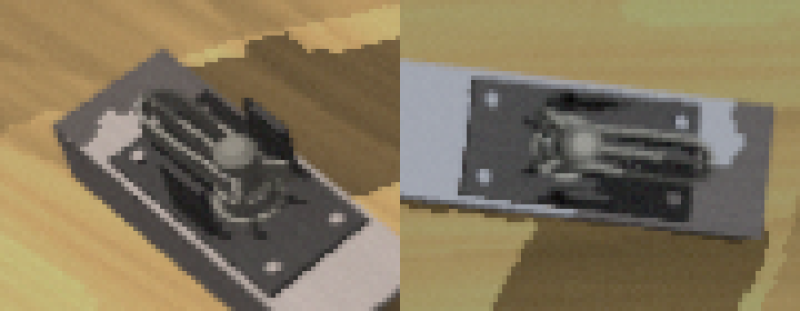

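```bash
python3 -c "
from workcell import bot
print(bot.job_done())"
```

```text
the job is handed in; nothing more can be done
None
```

The large grey clip is snapped home on the pin's neck and released. I handed the job in at about 20 s, and no verdict came back.

**What I did:** I gripped the clip by its bow and pushed it level along the channel from the -y end. The pin slid about 18 mm along its slot before taking load. The push peaked at about 6.6 N at the waist, then the force dropped and reversed as the clip snapped in. After that the clip met a stiff stop: 6.7 N with no more than 0.1 mm of give. Forces were read at the end of each short move, so a brief peak between readings could have been missed, but none came near 15 N.

**Last checks:** In the final scene and top pictures, the clip looks level below the head, with its flared tips past the pin. The gripper is clear, more than 0.15 m above the clip. I never moved near the small clip, pliers or carton.

**What disagreed:**
- **Network points at the end:** the scene camera put the pocket about 5 mm from the neck, and the top camera about 12 mm. Their pin estimates had been several millimetres off all along, so I relied on the snap, the stiff stop and the pictures.
- **Side-to-side aim:** my wrist-camera estimate was out by about 1.5 mm. I corrected it during the approach from the overlays and the sideways force.

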